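# Weigh a drying turned blank on the hook scale

## Robot

A 6-joint arm with a two-finger parallel gripper is mounted at the origin on the work surface. World frame = base frame: x ahead of the robot, y to its left, z up, the work surface at z = 0. Lengths are in m, angles in rad, forces in N, time in s.
With the tool pointing down it reaches from about 0.375 to 0.9 m from the base axis. Payload 3.1 kg.
Tool frame: the origin (TCP) lies at the very end of the fingers, on their centre line; the grasp point (between the pads) lies 19 mm behind it (manip.grasp_offset is the distance from the TCP to the grasp point, in m); x points along the fingers, z is the direction in which the jaws open and shut, and the axes are right-handed (so a half turn about x gives the same grasp; the last joint's range is limited). The gripper opens to 85 mm and grips with 20 to 120 N. Pads are 22 mm wide; open, the fingers measure 114 mm over their backs; the gripper's body (76 mm by 85 mm) begins 54 mm behind the grasp point. The pads swing forward as they close: fully open they stand 13 mm farther back than shut.
Start: joints at [1.081, 0.527, 1.433, -0, 1.181, -0.178], TCP at [0.192, 0.595, 0.204] pointing down, gripper open.
Joint ranges: [-3.08, 3.08], [-0.75, 2.2], [0.22, 2.44], [-1.43, 4.57], [0, 2.65], [-2.85, 2.85]. Speed limits (rad/s): [2.79, 2.79, 3.14, 3.14, 3.14, 3.14].

## Interface

Orientations are given as a unit quaternion [x, y, z, w].
In Python, from station import manip gives the robot as it stands.
- The arm moves only by the tool send_rows, never from a script. Its argument "steps" is a list that holds one entry, the list of rows, each a list of 5 numbers: the closure, from 0 (fully open) to 1 (shut), then the shift along the world's x, y, z in m, then the turn about the world's z in rad. A call has 1 to 8 rows; each row is the pose to reach, as a shift and turn from the pose commanded when the call began; what a row does not reach only later rows make up. A row lasts 1/8 s, in which the tool goes at most 62.5 mm and 10.7 degrees, less where a joint would pass 70% of its speed; a pose out of reach is approached as far as the arm can. A call with a gripper value outside its range is refused whole. The fingers move at their own pace and stop on an object; "grip_force" is the grip in N (left out, the last holds). Time passes only in rows, so rows that repeat a pose let the fingers close. It gives the time, the measured TCP pose, the force and the opening at its end, in the units of the state.
- manip.sense(): the state, without advancing time (a new reading comes with each control period).
- manip.snapshot(name): name is "scene" or "top"; returns the picture (384x512x3 uint8, red, green, blue); there is no depth.
- manip.camera_params(name): a dict with "fx", "fy", "cx", "cy" (pixels), "D" ([k1, k2, p1, p2, k3] as OpenCV has them; the pictures are not rectified), "T" (4x4, takes a point from camera to world coordinates). Camera axes: x right, y down, z forward; pixel columns grow to the right and rows downward; lengths in m; the calibration is good to about 2 mm. A picture is of the moment at which its call begins. camera_params takes no time and is no camera call.
- manip.sign_off(): hands the job in, once; it reports no verdict.
The state is a dict: "t": time; "q": joint angles; "qd": joint speeds; "tau": joint torques, N m; "tcp_pos": TCP position; "tool_rot": TCP orientation; "force": force on the tool from outside, world axes, zero at the start; "ft_torque": the same for the moment, N m; "finger_gap": opening from 0.0 (shut) to 1.0 (fully open).
Only numpy, scipy, OpenCV 4.12 (cv2) and the standard library are available. Lean on these libraries where they do the work, as an engineer would, in place of code of your own. Each camera call takes 0.05 s, during which the arm holds its last target.

## Task

Weigh the turned wooden blank: hang its steel stirrup on the hook of the spring scale, let the spring take the weight slowly (a few centimetres a second), let go once it carries the whole weight and no more, and leave it hanging untouched until it has been still for a second or two. Then lift it just as slowly off the hook and set it down softly, upright, in the shallow plywood tray. The scale is delicate: never let the hook jump, drop or spring back, never push it down to its bottom stop, never knock it, and leave the other things on the bench alone.

Things in the scene. Friction and masses are not known exactly. Their poses are not given: they have to be found in the camera images.
- blank: Loose turned wooden blank on an 80 mm metal faceplate (its foot), 100 mm across, 85 mm tall, with a flat steel stirrup on top and a square wooden grip block above that (192 mm in all). Origin: centre of the foot; z up, y along the stirrup's bar, the stirrup's window open along x; half-turn symmetric. Hollow or solid, dry or wet: 2.6 to 9.2 N in all, not known beforehand. Starts on the bench, left or right of the scale.
- blank_grip (a point): Middle of the blank's grip block (40 x 40 mm, 54 mm tall), 172 mm above the foot, 34 mm above the top of the stirrup's bar; axes as the blank's.
- blank_bar (a point): Centre of the underside of the stirrup's top bar, 131 mm above the blank's foot; it rests on the hook. Axes as the blank's. The bar is 10 mm in x, 62 mm long in y, 7 mm thick. The window below it is 52 mm wide (y) and 46 mm high, down to the wood.
- stand: Fixed stand of the hook scale. Origin on the bench straight below the hook's seat; the mast (24 mm square, 318 mm tall with its cap, on a 130 x 150 mm, 14 mm thick base plate) stands 170 mm along +x from there. The hook arm points from the mast along -x, roughly towards the robot.
- hook_seat (a point): Centre of the hook's seat: the flat top of the hook arm (14 mm wide in y, 10 mm thick). Moves with the hook; 250 mm above the bench when empty. Axes as the stand's. The seat is 24 mm long, from the upturned tip at x = -12 mm (its top 15.5 mm above the seat, outer end at x = -25 mm) to a 10 mm high shoulder (x = 12 to 24 mm). The grey carriage on the mast begins at x = 151 mm.
- hook (a joint): How far the hook is drawn down, in m: 0 empty (upper stop), 0.105 at the bottom stop. The spring pulls up with 0.3 N at 0, growing by 100 N per m, lightly damped: it bounces if the load comes on or off suddenly. A hanging blank comes to rest at about 0.023 to 0.09, depending on its weight.
- tray: Fixed square plywood tray, 160 x 160 mm, walls 8 mm thick, their rim 20 mm above the bench. Origin: centre of its underside. Left or right of the scale, on the other side from the blank.
- tray_in (a point): Centre of the tray's inner floor.
- spindle: Bystander: short turned spindle, 48 mm across, 100 mm tall, standing; origin at its foot.
- offcut: Bystander: wood offcut 70 x 50 x 45 mm; origin at its underside.
- collar: Bystander: steel collar, 64 mm across, 24 mm high; origin at its underside.
Things that resemble listed ones, but are neither listed nor needed, are in the scene too. Several things look just like the blank: the one meant starts nearest to the robot's base.

How it is judged:
By the outcome, as a careful person would: the job done as asked, in the order asked, and still so for the second after the job is handed in, with the robot touching nothing.
It also fails if it takes over 69 s, if anything falls off the work surface, if the arm or the gripper's body presses on something with over 40 N, if the wrist force passes 120 N, or if a joint passes its speed limit or range.

## Working session

There is one attempt and no reset: what is moved stays moved. The work goes in short steps, Python scripts to look and compute and a tool call to move; the robot and the scene stay as the last step left them, time stands still between calls to the robot, and variables do not carry over. Pictures are saved under pics/ and viewed, and the job is handed in when it is done.

Besides the shell and the picture viewer there is one more tool, called after ">>>" as name(argument=value, ...) on one line, values as JSON. send_rows: Moves the arm, as the interface text tells. Its arguments: {"type":"object","properties":{"steps":{"type":"array","items":{"type":"array","items":{"type":"array","items":{"type":"number"}}}},"grip_force":{"type":"number"}},"required":["steps"]}

```bash
ls; mkdir -p pics; python3 - <<'E'
from station import manip
import cv2
s=manip.sense(); print({k:s[k] for k in ('t','tcp_pos','tool_rot','force','finger_gap')}, manip.grasp_offset)
for n in("scene","top"):
    im=manip.snapshot(n); cv2.imwrite(f"pics/{n}0.png",cv2.cvtColor(im,cv2.COLOR_RGB2BGR))
    c=manip.camera_params(n); print(n,c)
E
```

```text
pics
{'t': 0.0, 'tcp_pos': array([0.19131722, 0.59416834, 0.20313292]), 'tool_rot': array([-0.41662034,  0.57228541,  0.41596662,  0.5708666 ]), 'force': array([ 0.32792441,  0.45461798, -0.02682585]), 'finger_gap': 0.9982149539717048} 0.0187
scene {'fx': 366.2173429004537, 'fy': 366.2173429004537, 'cx': 252.40821559760528, 'cy': 191.2705490504033, 'D': array([0.02696531, 0.        , 0.        , 0.        , 0.        ]), 'T': array([[-4.54491182e-01,  6.95158531e-01, -5.56949174e-01,
         1.05607108e+00],
       [ 8.90751091e-01,  3.55051108e-01, -2.83727343e-01,
         1.91358219e-01],
       [ 5.09938261e-04, -6.25054660e-01, -7.80580817e-01,
         9.81281614e-01],
       [ 0.00000000e+00,  0.00000000e+00,  0.00000000e+00,
         1.00000000e+00]])}
top {'fx': 395.64633124567877, 'fy': 395.64633124567877, 'cx': 264.2295726095054, 'cy': 188.46685847544902, 'D': array([0.02824955, 0.        , 0.        , 0.        , 0.        ]), 'T': array([[ 0.06892175, -0.97605369,  0.20632253,  0.26184728],
       [-0.99761388, -0.06659296,  0.01821902, -0.11459158],
       [-0.00404312, -0.20708591, -0.97831441,  1.25367616],
       [ 0.        ,  0.        ,  0.        ,  1.        ]])}
```

View pics/scene0.png

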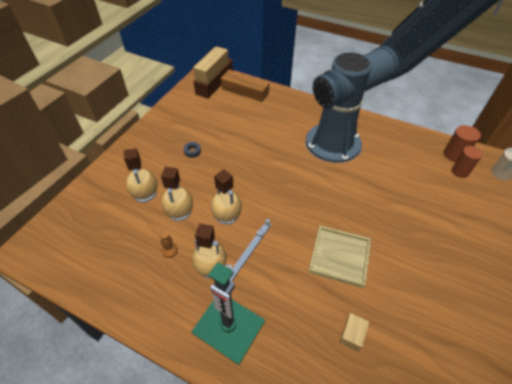

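View pics/top0.png

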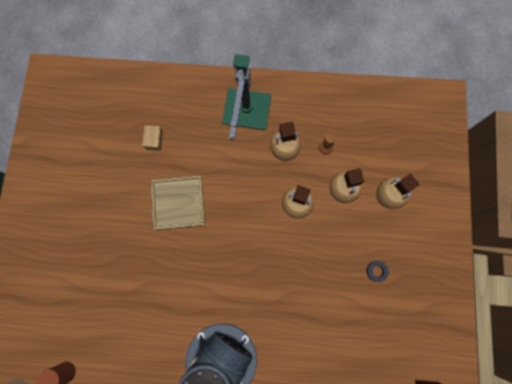

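The scene view shows four blanks: (225,205), (177,200), (141,182) and (209,255). It also shows the hook tip at about (267,223) and the tray at about (341,255). In the top view the blanks are at (298,203), (346,186), (394,193) and (286,145), the tray at (178,203), and the hook tip at (232,137). Next I measure at higher zoom.

```bash
cat > h.py <<'E'
from station import manip
import cv2,numpy as np
P={n:manip.camera_params(n) for n in("scene","top")}
def ray(n,uv):
    c=P[n];K=np.array([[c['fx'],0,c['cx']],[0,c['fy'],c['cy']],[0,0,1.]])
    p=cv2.undistortPoints(np.array([[uv]],float),K,c['D'])[0,0]
    return c['T'][:3,3],c['T'][:3,:3]@np.array([p[0],p[1],1])
def plane(n,uv,z):
    o,d=ray(n,uv);return o+d*(z-o[2])/d[2]
def tri(a,b):
    o1,d1=ray("scene",a);o2,d2=ray("top",b)
    s=np.linalg.lstsq(np.c_[d1,-d2],o2-o1,rcond=None)[0]
    p,q=o1+s[0]*d1,o2+s[1]*d2
    return (p+q)/2,np.linalg.norm(p-q)
def proj(n,X):
    c=P[n];K=np.array([[c['fx'],0,c['cx']],[0,c['fy'],c['cy']],[0,0,1.]])
    W=np.linalg.inv(c['T'])
    return cv2.projectPoints(np.atleast_2d(X).astype(float),cv2.Rodrigues(W[:3,:3])[0],W[:3,3],K,c['D'])[0].reshape(-1,2)
def snap(n,name):
    im=cv2.cvtColor(manip.snapshot(n),cv2.COLOR_RGB2BGR);cv2.imwrite(f"pics/{name}.png",im);return im
def crop(src,dst,x0,y0,w,h,k):
    im=cv2.imread(f"pics/{src}.png")[y0:y0+h,x0:x0+w];cv2.imwrite(f"pics/{dst}.png",cv2.resize(im,None,fx=k,fy=k,interpolation=cv2.INTER_CUBIC))
E
python3 - <<'E'
from h import *
crop("scene0","s_a",110,140,180,130,4.4)
crop("top0","t_a",210,45,110,180,3.3)
for uv in[(298,203),(346,186),(394,193),(286,145)]: 
    p=plane("top",uv,.05);print(p,np.hypot(*p[:2]))
E
```

```text
[ 0.47708354 -0.19923783  0.05      ] 0.5170149152446558
[ 0.54081068 -0.34514539  0.05      ] 0.6415617901252232
[ 0.52870363 -0.49306038  0.05      ] 0.7229357237743185
[ 0.66143714 -0.15153861  0.05      ] 0.678574270215792
```

View pics/s_a.png

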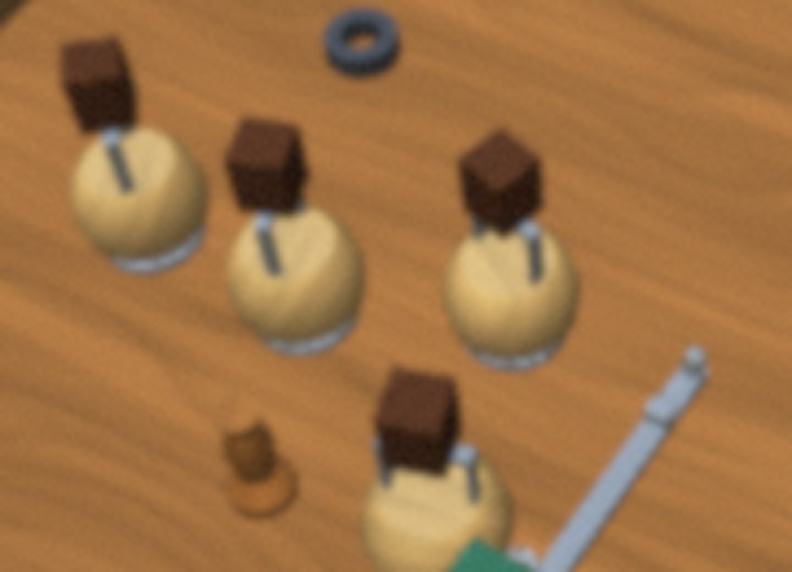

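View pics/t_a.png

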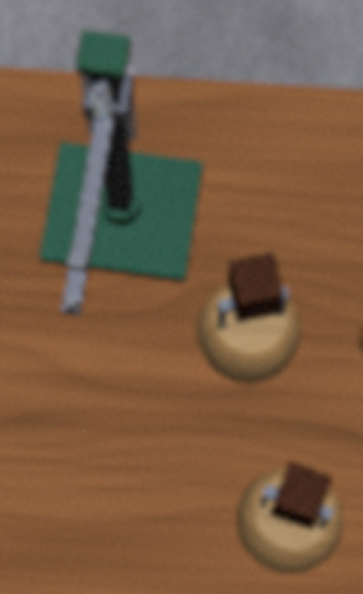

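```bash
python3 - <<'E'
from h import *
a=cv2.resize(cv2.imread("pics/top0.png")[172:228,270:326],None,fx=7,fy=7,interpolation=cv2.INTER_CUBIC)
b=cv2.resize(cv2.imread("pics/scene0.png")[168:224,202:258],None,fx=7,fy=7,interpolation=cv2.INTER_CUBIC)
cv2.imwrite("pics/z1.png",np.hstack([a,b]))
a=cv2.resize(cv2.imread("pics/top0.png")[90:146,210:266],None,fx=7,fy=7,interpolation=cv2.INTER_CUBIC)
b=cv2.resize(cv2.imread("pics/scene0.png")[210:266,226:282],None,fx=7,fy=7,interpolation=cv2.INTER_CUBIC)
cv2.imwrite("pics/z2.png",np.hstack([a,b]))
a=cv2.resize(cv2.imread("pics/top0.png")[165:240,140:215],None,fx=5.2,fy=5.2,interpolation=cv2.INTER_CUBIC)
b=cv2.resize(cv2.imread("pics/scene0.png")[220:295,302:377],None,fx=5.2,fy=5.2,interpolation=cv2.INTER_CUBIC)
cv2.imwrite("pics/z3.png",np.hstack([a,b]))
E
```

```text
(no output)
```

View pics/z1.png

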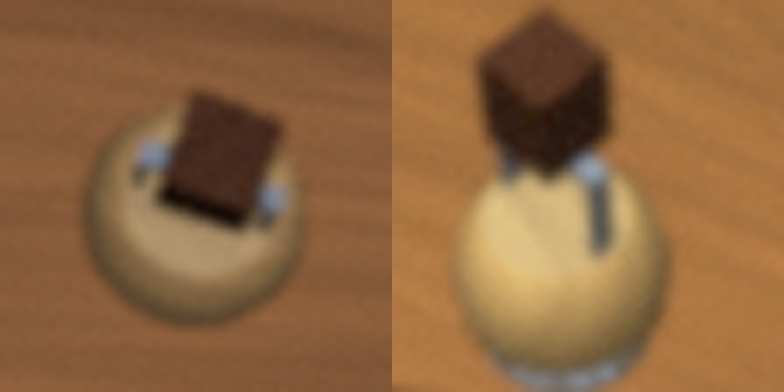

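View pics/z2.png

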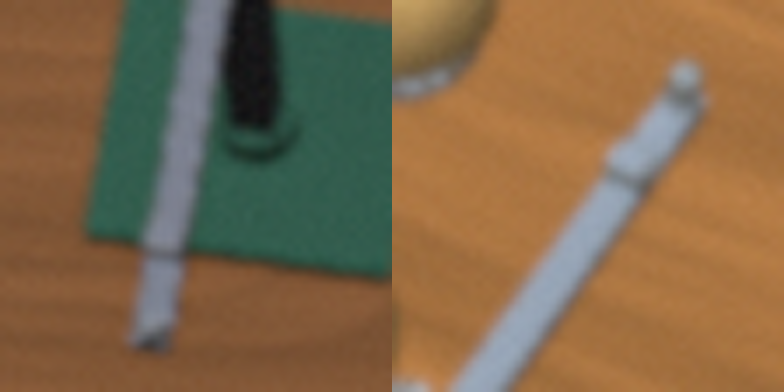

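View pics/z3.png

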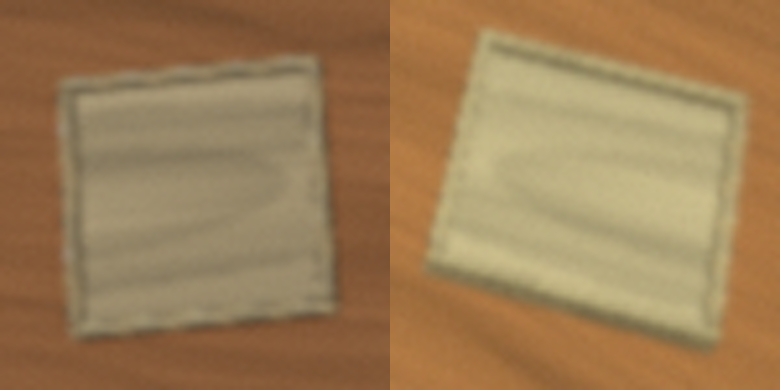

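```bash
cat > m.py <<'E'
from h import *
def z2p(x,y,x0,y0,k): return (x0+(x+.5)/k-.5,y0+(y+.5)/k-.5)
t=lambda x,y:z2p(x,y,270,172,7)
s=lambda x,y:z2p(x-392,y,202,168,7)
print("block top corners")
T=[t(195,90),t(283,123),t(245,214),t(169,188)]; S=[s(543,10),s(608,65),s(545,105),s(480,62)]
for z in(.192,.199):
  for n,L in(("top",T),("scene",S)):
    q=np.array([plane(n,u,z)[:2] for u in L]);print(n,z,q.mean(0).round(4),[round(float(np.linalg.norm(q[i]-q[i-1])),4) for i in range(4)],np.degrees([np.arctan2(*(q[(i+1)%4]-q[i])[::-1]) for i in range(4)]).round(0))
print("centre tri",tri(np.mean(S,0),np.mean(T,0)))
q=[plane("top",t(*u),.138)[:2] for u in[(152,153),(274,195)]]
d=q[0]-q[1];print("stirrup",np.mean(q,0),np.linalg.norm(d),np.degrees(np.arctan2(d[1],d[0])))
# green plate
for n in("top","scene"):
    hsv=cv2.cvtColor(cv2.imread(f"pics/{n}0.png"),cv2.COLOR_BGR2HSV)
    m=cv2.inRange(hsv,(60,70,30),(100,255,255))
    for c in cv2.findContours(m,0,2)[0]:
        if cv2.contourArea(c)>60:
            print(n,cv2.contourArea(c),cv2.approxPolyDP(c,3,True).reshape(-1,2).tolist())
    m=cv2.inRange(hsv,(18,30,90),(35,130,255))
t=lambda x,y:z2p(x,y,140,165,5.2)
s=lambda x,y:z2p(x-390,y,302,220,5.2)
for n,L in(("top",[t(60,79),t(320,57),t(337,309),t(75,336)]),("scene",[s(482,30),s(747,94),s(720,340),s(430,262)])):
    q=np.array([plane(n,u,.02)[:2] for u in L]);print("tray",n,q.mean(0).round(4),[round(float(np.linalg.norm(q[i]-q[i-1])),4) for i in range(4)],np.degrees([np.arctan2(*(q[(i+1)%4]-q[i])[::-1]) for i in range(4)]).round(0))
t=lambda x,y:z2p(x,y,210,90,7)
s=lambda x,y:z2p(x-392,y,226,210,7)
print("tip",tri(s(685,72),t(150,322)))
# arm edges in top: points on the arm's centre line at seat/shoulder height
for z in(.25,.26):
    for u in[(150,345),(153,330),(165,250),(185,130),(207,0)]: print(z,u,plane("top",t(*u),z).round(4))
for z in(.25,.26):
    for u in[(627,178),(630,148),(693,90),(490,378)]: print(z,u,plane("scene",s(*u),z).round(4))
E
python3 m.py
```

```text
block top corners
top 0.192 [ 0.4786 -0.1972] [0.0406, 0.0367, 0.0394, 0.0311] [-107.  161.   75.  -11.]
scene 0.192 [ 0.4815 -0.1947] [0.0375, 0.0411, 0.0325, 0.0358] [  70.  -22. -103.  167.]
top 0.199 [ 0.4772 -0.1967] [0.0403, 0.0364, 0.0391, 0.0309] [-107.  161.   75.  -11.]
scene 0.199 [ 0.4866 -0.1913] [0.0371, 0.0407, 0.0322, 0.0355] [  70.  -22. -103.  167.]
centre tri (array([ 0.47907167, -0.19701679,  0.18818108]), np.float64(0.0011636945049773588))
stirrup [ 0.48084807 -0.19774287] 0.05263293354921983 74.47475393377239
top 809.0 [[249, 92], [249, 107], [244, 108], [241, 103], [237, 124], [264, 128], [269, 95]]
top 232.0 [[232, 89], [228, 91], [224, 123], [231, 118], [235, 95]]
top 144.5 [[235, 55], [234, 65], [245, 68], [248, 57]]
scene 2214.0 [[212, 303], [193, 332], [238, 363], [263, 320], [231, 301], [233, 321], [227, 327]]
scene 288.5 [[218, 263], [209, 275], [224, 285], [232, 271]]
tray top [0.4603 0.1784] [0.1592, 0.1599, 0.1568, 0.1571] [ -81. -170.  100.   11.]
tray scene [0.4609 0.1813] [0.1592, 0.1561, 0.1596, 0.157] [ 101.   10.  -80. -170.]
tip (array([0.6059636 , 0.00125181, 0.26493711]), np.float64(0.0011109563331115177))
0.25 (150, 345) [0.6022 0.0017 0.25  ]
0.25 (153, 330) [0.6083 0.0011 0.25  ]
0.25 (165, 250) [ 0.6406 -0.0008  0.25  ]
0.25 (185, 130) [ 0.69   -0.0044  0.25  ]
0.25 (207, 0) [ 0.7445 -0.0084  0.25  ]
0.26 (150, 345) [5.988e-01 5.000e-04 2.600e-01]
0.26 (153, 330) [ 6.048e-01 -1.000e-04  2.600e-01]
0.26 (165, 250) [ 0.6369 -0.0019  0.26  ]
0.26 (185, 130) [ 0.6857 -0.0055  0.26  ]
0.26 (207, 0) [ 0.7397 -0.0095  0.26  ]
0.25 (627, 178) [ 0.6436 -0.001   0.25  ]
0.25 (630, 148) [ 0.6326 -0.0054  0.25  ]
0.25 (693, 90) [0.6018 0.0035 0.25  ]
0.25 (490, 378) [ 0.7293 -0.0068  0.25  ]
0.26 (627, 178) [0.6493 0.0016 0.26  ]
0.26 (630, 148) [ 0.6384 -0.0027  0.26  ]
0.26 (693, 90) [0.608 0.006 0.26 ]
0.26 (490, 378) [ 0.7337 -0.0041  0.26  ]
```

```bash
python3 - <<'E'
from h import *
from scipy.spatial.transform import Rotation as R
s=manip.sense();M=R.from_quat(s['tool_rot']).as_matrix();print(M.round(3))
z=M[:,2];print("jaw deg",np.degrees(np.arctan2(z[1],z[0])))
f=lambda n,L,z:np.array([plane(n,u,z)[:2] for u in L])
for n,L in(("top",[(224,123),(264,128),(269,95),(228.5,89.5)]),("scene",[(193,332),(238,363),(264,320),(0,0)])):
    q=f(n,L,.014);e=np.diff(q,axis=0);print(n,q.round(4).tolist(),np.linalg.norm(e,axis=1).round(3),np.degrees(np.arctan2(e[:,1],e[:,0])).round(1))
print("cap",f("top",[(241,61.5)],.318),f("scene",[(220.5,273.5)],.318))
E
```

```text
[[-0.001 -0.952  0.307]
 [-0.002  0.307  0.952]
 [-1.     0.    -0.002]]
jaw deg 72.13493418920461
top [[0.7356, 0.0569], [0.7272, -0.0767], [0.8452, -0.0854], [0.8558, 0.0524]] [0.134 0.118 0.138] [-93.6  -4.2  85.6]
scene [[0.8496, -0.0854], [0.862, 0.0533], [0.7389, 0.0644], [-0.216, -2.0508]] [0.139 0.124 2.321] [  84.9  174.8 -114.3]
cap [[ 0.78989047 -0.01410552]] [[ 0.7956112  -0.01151077]]
```

>>> send_rows(steps=[[[0,0.03,-0.05,0.012,0],[0,0.06,-0.1,0.024,0],[0,0.09,-0.15,0.036,0],[0,0.12,-0.2,0.048,0],[0,0.15,-0.25,0.06,0.03],[0,0.18,-0.3,0.07,0.03],[0,0.21,-0.35,0.08,0.03],[0,0.24,-0.4,0.09,0.03]]])

```text
t: 1.1
tcp_pos: [0.4322, 0.1931, 0.2943]
tool_rot: [-0.425, 0.565, 0.425, 0.565]
force: [1.4, 1.3, -0.4]
finger_gap: 1.002
```

>>> send_rows(steps=[[[0,0.005,-0.055,0,0],[0,0.01,-0.11,0,0],[0,0.016,-0.165,-0.005,0],[0,0.023,-0.22,-0.01,0],[0,0.03,-0.275,-0.015,0],[0,0.038,-0.33,-0.02,0],[0,0.046,-0.385,-0.03,0],[0,0.048,-0.392,-0.04,0]]])

```text
t: 2.1
tcp_pos: [0.4801, -0.2009, 0.2534]
tool_rot: [-0.424, 0.566, 0.423, 0.566]
force: [-0.2, 0.3, 0.0]
finger_gap: 1.001
```

```bash
python3 - <<'E'
from h import *
from scipy.spatial.transform import Rotation as R
s=manip.sense();z=R.from_quat(s['tool_rot']).as_matrix()[:,2];print(s['t'],s['tcp_pos'],s['force'],"jaw deg",np.degrees(np.arctan2(z[1],z[0])))
a=snap("scene","s1");b=snap("top","t1")
cv2.imwrite("pics/c1.png",np.hstack([cv2.resize(a[120:270,150:280],None,fx=3,fy=3),cv2.resize(b[120:270,230:360],None,fx=3,fy=3)]))
E
```

```text
2.1 [ 0.48013689 -0.20085695  0.25337965] [-0.22958235  0.25359739  0.02506044] jaw deg 73.59758090847596
```

View pics/c1.png

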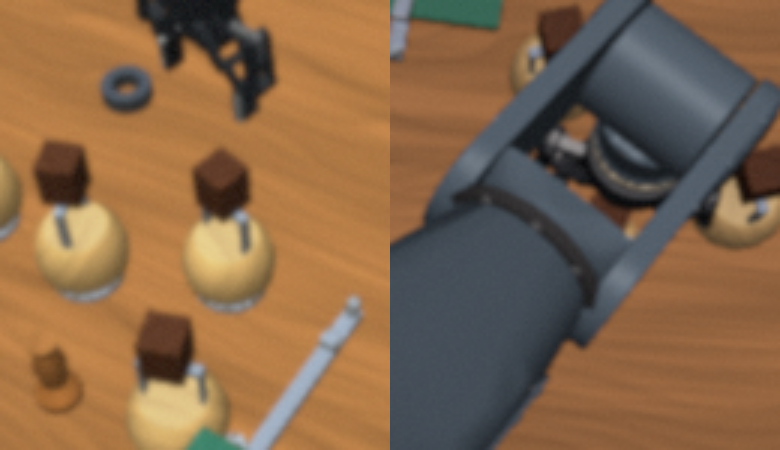

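>>> send_rows(steps=[[[0,-0.001,0.003,-0.02,0],[0,-0.001,0.003,-0.045,0],[0,-0.001,0.003,-0.07,0],[0,-0.001,0.003,-0.09,0],[0,-0.001,0.003,-0.101,0],[0,-0.001,0.003,-0.101,0]]])

```text
t: 2.95
tcp_pos: [0.4783, -0.1929, 0.1528]
tool_rot: [-0.425, 0.565, 0.426, 0.565]
force: [-0.1, -0.9, -0.2]
finger_gap: 0.999
```

```bash
python3 - <<'E'
from h import *
s=manip.sense();print(s['t'],s['tcp_pos'],s['force'])
a=snap("scene","s2")
cv2.imwrite("pics/c2.png",cv2.resize(a[120:270,170:280],None,fx=4,fy=4))
E
```

```text
2.95 [ 0.47828499 -0.19289902  0.15283706] [-0.0554069  -0.91181518 -0.15083009]
```

View pics/c2.png

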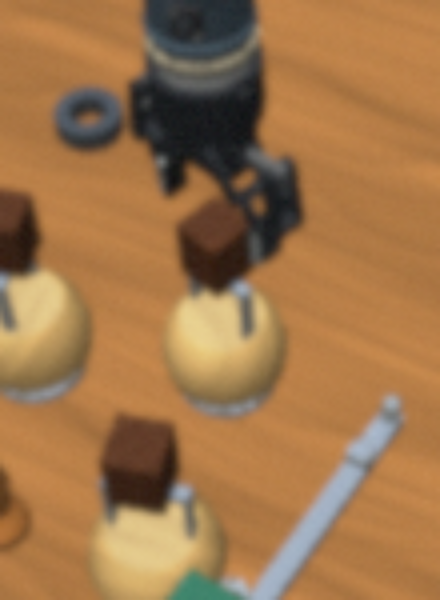

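```bash
python3 - <<'E'
from h import *
s=manip.sense();p=s['tcp_pos'];j=np.array([.28,.96,0])
X=[p,p+j*.045,p-j*.045,p+[0,0,.06],[.479,-.197,.145],[.479,-.197,.19],[.477,-.199,0]]
for u in proj("scene",X): print(u.round(1),((u-[170,120])*4).round(0))
print(proj("top",X).round(1))
a=cv2.imread("pics/s2.png")
for n in("s2",):
    cv2.imwrite("pics/c2b.png",cv2.resize(a[20:270,130:330],None,fx=3,fy=2.4))
E
```

```text
[224.9 184.3] [220. 257.]
[235.8 192.5] [263. 290.]
[214.4 176.4] [178. 226.]
[223.7 170.7] [215. 203.]
[224.  185.8] [216. 263.]
[223.1 175.8] [212. 223.]
[226.4 213.3] [226. 373.]
[[298.9 196. ]
 [283.9 190.6]
 [314.  201.4]
 [300.7 191.8]
 [299.9 196.6]
 [301.3 193.5]
 [296.7 205.7]]
```

View pics/c2b.png

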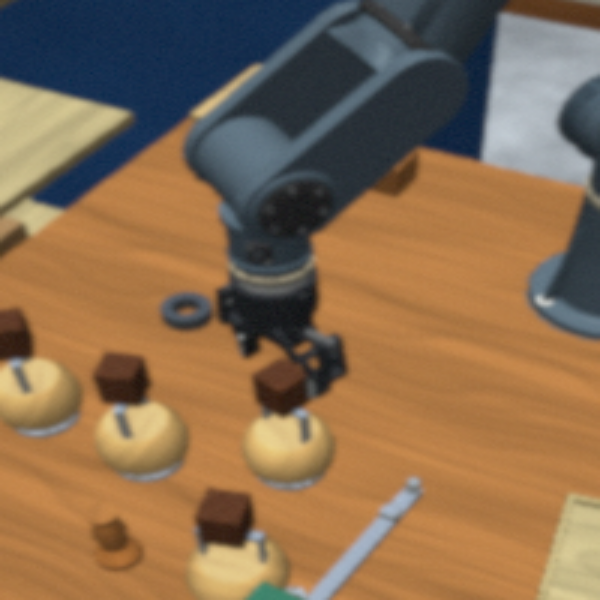

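```bash
python3 - <<'E'
from h import *
a=cv2.imread("pics/s2.png")
c=cv2.resize(a[135:215,185:265],None,fx=9,fy=7.4,interpolation=cv2.INTER_CUBIC)
c=np.clip(c.astype(float)*1.8,0,255).astype(np.uint8)
cv2.imwrite("pics/c2c.png",c)
s=manip.sense();print(s['tcp_pos'],s['qd'].round(4))
E
```

```text
[ 0.47884815 -0.19344625  0.15346178] [-0.0081 -0.0111 -0.0175 -0.0009 -0.0004  0.0007]
```

View pics/c2c.png

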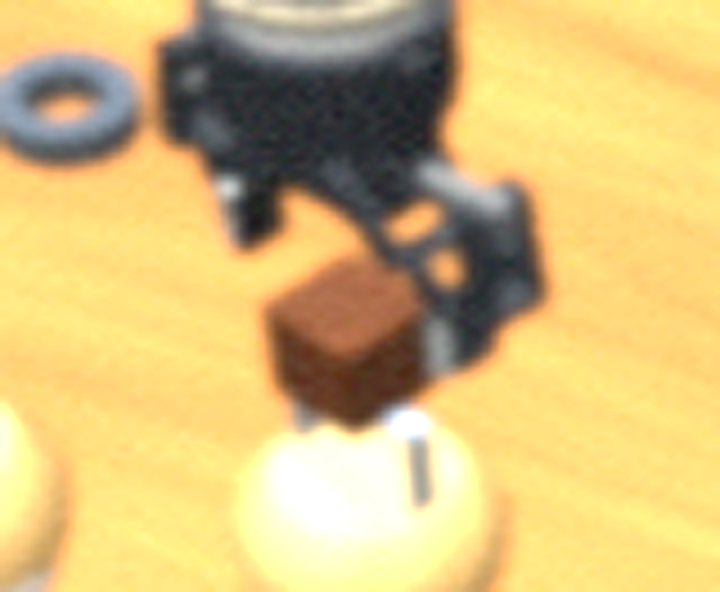

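```bash
python3 - <<'E'
from h import *
b=snap("top","t2");a=cv2.imread("pics/s1.png");t=cv2.imread("pics/t1.png")
g=lambda c:np.clip(cv2.resize(c,(390,390),interpolation=cv2.INTER_CUBIC).astype(float)*1.8,0,255).astype(np.uint8)
cv2.imwrite("pics/c3.png",np.hstack([g(a[105:165,190:250]),g(t[145:205,265:325])]))
cv2.imwrite("pics/c4.png",np.hstack([g(cv2.imread("pics/s2.png")[130:190,195:255]),g(b[145:205,265:325])]))
E
```

```text
(no output)
```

View pics/c3.png

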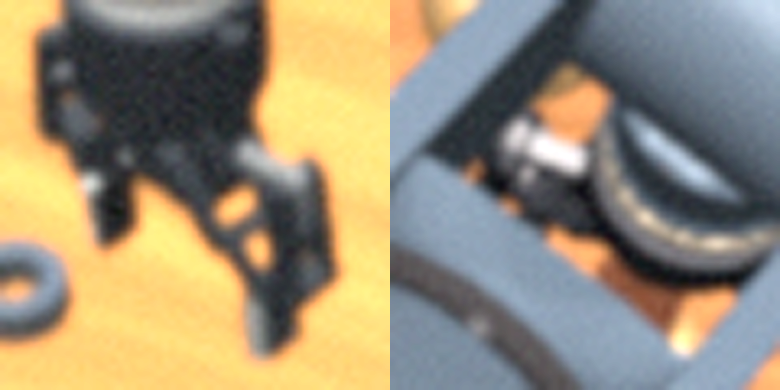

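View pics/c4.png

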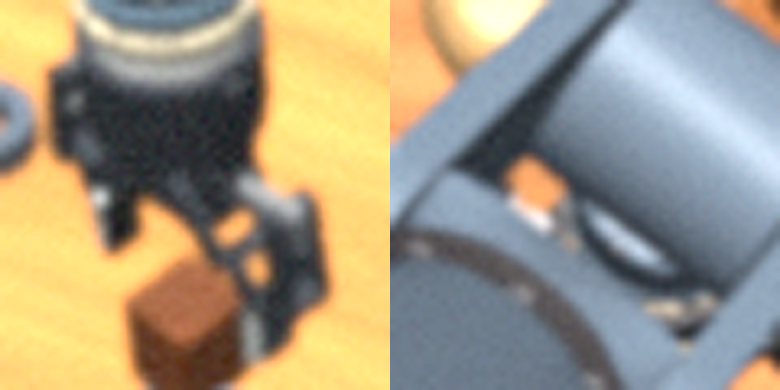

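```bash
python3 - <<'E'
from h import *
print(tri((230.8,129.6),(291.2,167.8)))
p=np.array([.480,-.2009,.2534]);j=np.array([.282,.959,0])
pr,e=tri((230.8,129.6),(291.2,167.8));d=pr-p;print("along j",d@j,"perp",d@[.959,-.282,0],"z",d[2])
print(proj("scene",[p+[0,0,h] for h in(0,.013,.03,.04)]).round(1), "obs mid",(206.9+231.5)/2,(141.9+158.8)/2)
E
```

```text
(array([ 0.49389629, -0.15435141,  0.39410916]), np.float64(0.002976556174708576))
along j 0.048558848523466924 perp 0.00019983884279780312 z 0.14070915737357276
[[220.2 160.2]
 [219.9 156.9]
 [219.4 152.4]
 [219.2 149.8]] obs mid 219.2 150.35000000000002
```

>>> send_rows(steps=[[[0.3,0.0,-0.003,0,0],[0.3,0,-0.003,0,0],[0.3,0,-0.003,0,0]]], grip_force=30)

```text
t: 3.42
tcp_pos: [0.4788, -0.1974, 0.1534]
tool_rot: [-0.425, 0.565, 0.425, 0.565]
force: [-0.3, -0.3, 0.6]
finger_gap: 0.7
```

```bash
python3 - <<'E'
from h import *
s=manip.sense();print(s['t'],s['tcp_pos'],s['force'],s['finger_gap'])
a=snap("scene","s3")
c=cv2.resize(a[135:215,185:265],None,fx=9,fy=7.4,interpolation=cv2.INTER_CUBIC)
c=np.clip(c.astype(float)*1.8,0,255).astype(np.uint8)
cv2.imwrite("pics/c5.png",c)
E
```

```text
3.425 [ 0.47878206 -0.19736936  0.15339161] [-0.33682664 -0.26951768  0.61564817] 0.6998089941432644
```

View pics/c5.png

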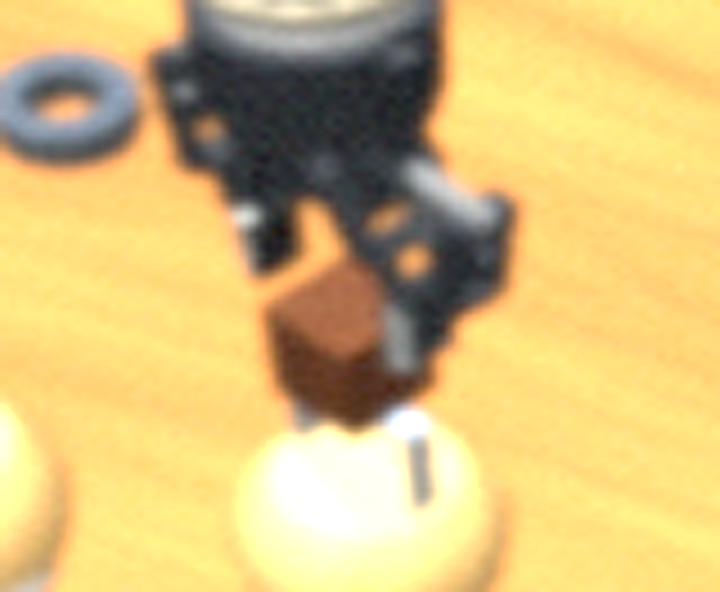

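```bash
python3 - <<'E'
from h import *
p=np.array([.4788,-.1974,.1534]);j=np.array([.282,.959,0]);q=np.array([.959,-.282,0]);k=np.array([0,0,1.])
b=proj("scene",p)[0]
J=np.array([(proj("scene",p+.01*v)[0]-b) for v in(j,q,k)]).T*100;print("px per m",J.round(0))
z=lambda x,y:np.array([185+x/9,135+y/7.4])
for nm,L in(("s3",[z(265,270),z(410,372)]),("s2",[z(245,245),z(470,370)])):
  for u in L:
    for perp in(-.011,0,.011):
        print(nm,u.round(1),perp,np.linalg.solve(J[:,[0,2]],u-b-J[:,1]*perp).round(4))
E
```

```text
px per m [[ 236. -247.  -21.]
 [ 180.  190. -219.]]
s3 [214.4 171.5] -0.011 [-0.0504  0.0054]
s3 [214.4 171.5] 0 [-0.0371  0.0259]
s3 [214.4 171.5] 0.011 [-0.0238  0.0463]
s3 [230.6 185.3] -0.011 [ 0.0171 -0.002 ]
s3 [230.6 185.3] 0 [0.0304 0.0185]
s3 [230.6 185.3] 0.011 [0.0437 0.0389]
s2 [212.2 168.1] -0.011 [-0.0591  0.0137]
s2 [212.2 168.1] 0 [-0.0458  0.0342]
s2 [212.2 168.1] 0.011 [-0.0325  0.0546]
s2 [237.2 185. ] -0.011 [0.0477 0.0243]
s2 [237.2 185. ] 0 [0.0609 0.0448]
s2 [237.2 185. ] 0.011 [0.0742 0.0652]
```

>>> send_rows(steps=[[[0.3,0.0,0,-0.006,0],[0.3,0,0,-0.006,0],[0.6,0,0,-0.006,0],[0.9,0,0,-0.006,0],[0.9,0,0,-0.006,0],[0.9,0,0,-0.006,0],[0.9,0,0,-0.006,0]]], grip_force=50)

```text
t: 4.35
tcp_pos: [0.4788, -0.1974, 0.1472]
tool_rot: [-0.425, 0.565, 0.425, 0.565]
force: [-0.1, -1.8, 0.7]
finger_gap: 0.456
```

```bash
python3 - <<'E'
from h import *
s=manip.sense();print(s['t'],s['tcp_pos'],s['force'],s['finger_gap'])
a=snap("scene","s4")
c=cv2.resize(a[135:225,180:270],None,fx=8,fy=6.6,interpolation=cv2.INTER_CUBIC)
c=np.clip(c.astype(float)*1.8,0,255).astype(np.uint8)
cv2.imwrite("pics/c6.png",c)
E
```

```text
4.35 [ 0.47881436 -0.19743214  0.14722111] [-0.12551205 -1.79802018  0.70616786] 0.45583011599990025
```

View pics/c6.png

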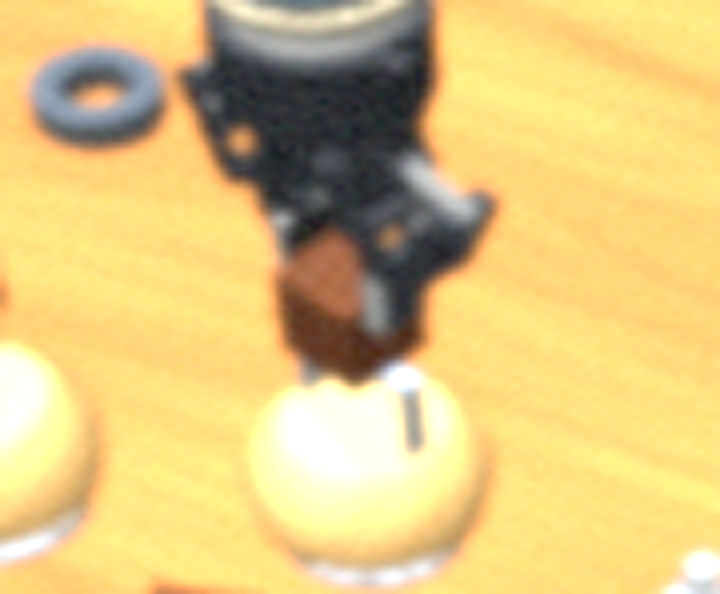

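>>> send_rows(steps=[[[0.9,0.0,0,0.003,0],[0.9,0,0,0.01,0],[0.9,0,0,0.02,0],[0.9,0,0,0.04,0],[0.9,0,0,0.06,0],[0.9,0,0,0.06,0],[0.9,0,0,0.06,0],[0.9,0,0,0.06,0]]], grip_force=60)

```text
t: 5.4
tcp_pos: [0.4779, -0.1966, 0.2061]
tool_rot: [-0.424, 0.566, 0.426, 0.565]
force: [-0.2, -0.6, -6.0]
finger_gap: 0.449
```

```bash
python3 - <<'E'
from h import *
s=manip.sense();print(s['t'],s['tcp_pos'],s['force'],s['ft_torque'],s['finger_gap'])
a=snap("scene","s5")
s=manip.sense();print(s['t'],s['tcp_pos'],s['force'])
c=cv2.resize(a[120:225,170:275],None,fx=7,fy=5.6,interpolation=cv2.INTER_CUBIC)
c=np.clip(c.astype(float)*1.8,0,255).astype(np.uint8)
cv2.imwrite("pics/c7.png",c)
E
```

```text
5.4 [ 0.47790379 -0.19658427  0.20612223] [-0.22530007 -0.58946243 -5.97069024] [0.00492577 0.00255854 0.03182878] 0.44899650774357064
5.45 [ 0.47803894 -0.19667681  0.20616567] [-0.19148621  0.37439071 -5.6486654 ]
```

View pics/c7.png

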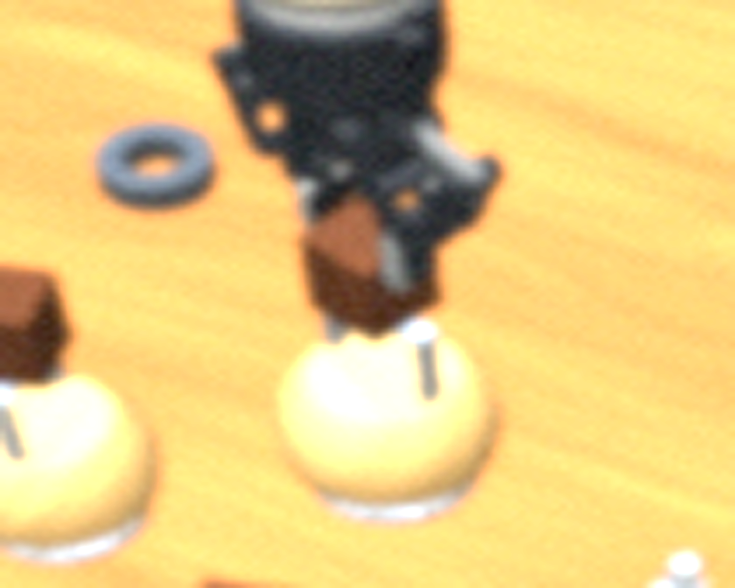

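>>> send_rows(steps=[[[0.9,0.0,0.005,0.02,0.02],[0.9,0.005,0.02,0.045,0.06],[0.9,0.02,0.05,0.065,0.1],[0.9,0.037,0.09,0.08,0.15],[0.9,0.054,0.13,0.085,0.19],[0.9,0.068,0.165,0.085,0.21],[0.9,0.078,0.19,0.085,0.21],[0.9,0.082,0.202,0.085,0.21]]])

```text
t: 6.45
tcp_pos: [0.5605, 0.0063, 0.2911]
tool_rot: [-0.482, 0.518, 0.483, 0.517]
force: [-0.3, -0.7, -5.7]
finger_gap: 0.454
```

>>> send_rows(steps=[[[0.9,0,0,0,0],[0.9,0,0,0,0]]])

```text
t: 6.7
tcp_pos: [0.5602, 0.0038, 0.2918]
tool_rot: [-0.481, 0.518, 0.482, 0.517]
force: [0.2, -0.3, -5.4]
finger_gap: 0.451
```

```bash
cat > look.py <<'E'
import sys
from h import *
from scipy.spatial.transform import Rotation as R
i=sys.argv[1];x,y,w=map(int,sys.argv[2:5]);tx,ty,tw=map(int,sys.argv[5:8])
s=manip.sense();z=R.from_quat(s['tool_rot']).as_matrix()[:,2]
print(s['t'],s['tcp_pos'].round(4),s['force'].round(2),round(s['finger_gap'],3),"jaw",np.degrees(np.arctan2(z[1],z[0])).round(2))
a=snap("scene","sc"+i);b=snap("top","tp"+i)
g=lambda c:np.clip(cv2.resize(c,(395,395),interpolation=cv2.INTER_CUBIC).astype(float)*1.4,0,255).astype(np.uint8)
cv2.imwrite(f"pics/look{i}.png",np.hstack([g(a[y:y+w,x:x+w]),g(b[ty:ty+tw,tx:tx+tw])]))
E
python3 look.py 1 190 140 110 190 80 110
```

```text
6.7 [0.5602 0.0038 0.2918] [ 0.23 -0.34 -5.45] 0.451 jaw 85.84
```

View pics/look1.png

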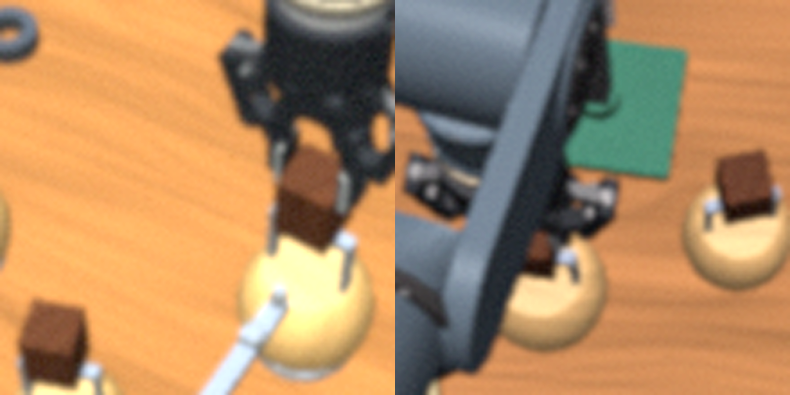

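```bash
python3 - <<'E'
from h import *
j=np.array([np.cos(np.radians(85.84)),np.sin(np.radians(85.84)),0]);c=np.array([.5602,.0038,.279])
print(proj("scene",[c+.031*j,c-.031*j,[.6065,.002,.2655]]).round(1))
a=cv2.imread("pics/scsc1.png") if 0 else cv2.imread("pics/sc1.png")
cv2.imwrite("pics/c8.png",cv2.resize(a[180:255,245:305],None,fx=10,fy=8,interpolation=cv2.INTER_CUBIC))
E
```

```text
[[288.1 208.2]
 [265.4 197.5]
 [267.4 220. ]]
```

View pics/c8.png

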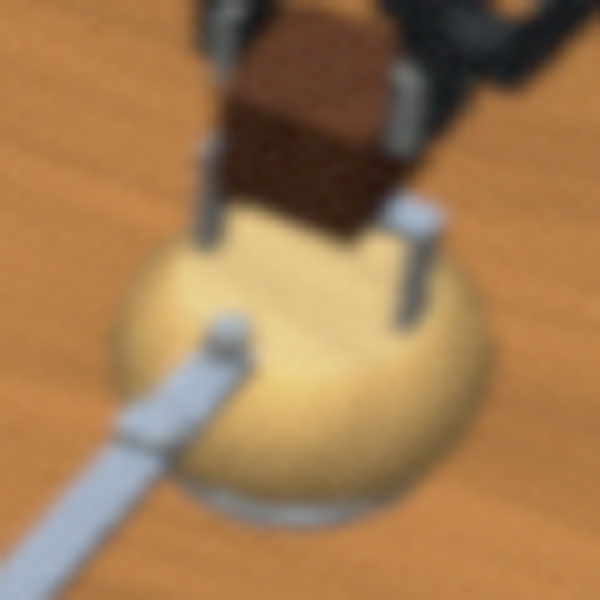

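>>> send_rows(steps=[[[0.9,0.005,0,0,0],[0.9,0.012,-0.001,0,0],[0.9,0.02,-0.001,0,0],[0.9,0.027,-0.002,0,0],[0.9,0.034,-0.002,0,0],[0.9,0.039,-0.003,0,0],[0.9,0.042,-0.003,0,0],[0.9,0.042,-0.003,0,0]]])

```text
t: 7.8
tcp_pos: [0.6028, 0.0019, 0.292]
tool_rot: [-0.482, 0.518, 0.482, 0.518]
force: [0.4, 0.4, -5.3]
finger_gap: 0.45
```

```bash
python3 look.py 2 230 170 75 190 80 110
```

```text
7.8 [0.6028 0.0019 0.292 ] [ 0.45  0.42 -5.29] 0.45 jaw 85.89
```

View pics/look2.png

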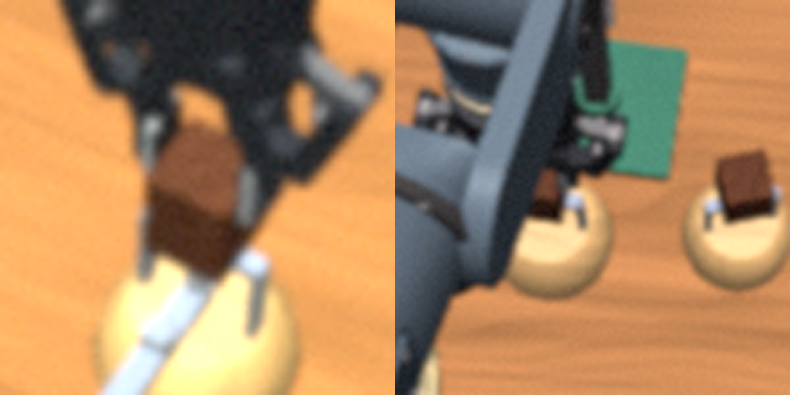

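>>> send_rows(steps=[[[0.9,0.005,-0.001,0,0],[0.9,0.01,-0.001,0,0],[0.9,0.015,-0.001,0,0],[0.9,0.02,-0.001,0,0],[0.9,0.022,-0.001,0,0],[0.9,0.022,-0.001,-0.001,0],[0.9,0.022,-0.001,-0.004,0],[0.9,0.022,-0.001,-0.007,0]]])

```text
t: 8.9
tcp_pos: [0.6244, 0.0009, 0.2848]
tool_rot: [-0.482, 0.518, 0.482, 0.518]
force: [0.0, -0.1, -6.2]
finger_gap: 0.448
```

>>> send_rows(steps=[[[0.9,0,0,-0.0025,0],[0.9,0,0,-0.005,0],[0.9,0,0,-0.0075,0],[0.9,0,0,-0.01,0],[0.9,0,0,-0.01,0]]])

```text
t: 9.52
tcp_pos: [0.6246, 0.0009, 0.2748]
tool_rot: [-0.482, 0.518, 0.482, 0.518]
force: [0.2, 0.0, -6.9]
finger_gap: 0.452
```

```bash
python3 look.py 3 230 170 75 190 80 110
```

```text
9.525 [0.6246 0.0009 0.2748] [ 0.21  0.04 -6.88] 0.452 jaw 85.89
```

View pics/look3.png

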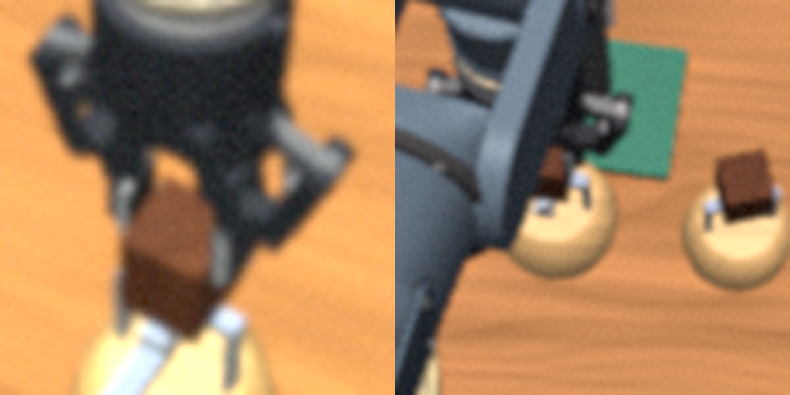

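>>> send_rows(steps=[[[0.9,0,0,-0.0025,0],[0.9,0,0,-0.005,0],[0.9,0,0,-0.0075,0],[0.9,0,0,-0.01,0],[0.9,0,0,-0.0125,0],[0.9,0,0,-0.015,0],[0.9,0,0,-0.0175,0],[0.9,0,0,-0.02,0]]])

```text
t: 10.62
tcp_pos: [0.6249, 0.0008, 0.2552]
tool_rot: [-0.482, 0.517, 0.482, 0.518]
force: [1.0, 0.3, -3.7]
finger_gap: 0.45
```

>>> send_rows(steps=[[[0.9,0,0,-0.0025,0],[0.9,0,0,-0.005,0],[0.9,0,0,-0.0075,0],[0.9,0,0,-0.01,0],[0.9,0,0,-0.0115,0],[0.9,0,0,-0.012,0],[0.9,0,0,-0.012,0],[0.9,0,0,-0.012,0]]])

```text
t: 11.62
tcp_pos: [0.6249, 0.0008, 0.2433]
tool_rot: [-0.482, 0.518, 0.482, 0.518]
force: [0.9, -0.4, -2.5]
finger_gap: 0.453
```

```bash
python3 look.py 4 230 170 75 190 80 110
```

```text
11.625 [0.6249 0.0008 0.2433] [ 0.85 -0.44 -2.52] 0.453 jaw 85.89
```

View pics/look4.png

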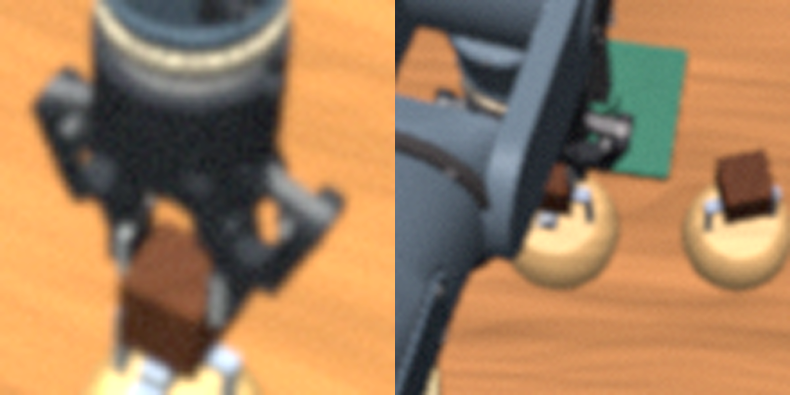

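>>> send_rows(steps=[[[0.9,0,0,-0.0025,0],[0.9,0,0,-0.005,0],[0.9,0,0,-0.0075,0],[0.9,0,0,-0.01,0],[0.9,0,0,-0.0125,0],[0.9,0,0,-0.015,0],[0.9,0,0,-0.0165,0],[0.9,0,0,-0.017,0]]])

```text
t: 12.72
tcp_pos: [0.6249, 0.0008, 0.2261]
tool_rot: [-0.482, 0.518, 0.482, 0.518]
force: [2.4, -0.7, 0.5]
finger_gap: 0.447
```

>>> send_rows(steps=[[[0.9,0,0,-0.0025,0],[0.9,0,0,-0.005,0],[0.9,0,0,-0.0055,0],[0.9,0,0,-0.0055,0]]])

```text
t: 13.22
tcp_pos: [0.6249, 0.0008, 0.2207]
tool_rot: [-0.482, 0.518, 0.482, 0.518]
force: [2.0, -0.2, -0.9]
finger_gap: 0.453
```

```bash
cat > avg.py <<'E'
from h import *
L=[];Z=[]
for i in range(16):
    manip.snapshot("top");s=manip.sense();L.append(s['force']);Z.append(s['tcp_pos'])
L=np.array(L);print(s['t'],np.mean(L,0).round(3),"sd",L.std(0).round(2),np.mean(Z,0).round(4),s['ft_torque'].round(3),s['finger_gap'])
E
python3 avg.py
```

```text
14.025 [ 2.87  -0.083 -0.382] sd [0.57 0.56 0.47] [0.6248 0.0008 0.2207] [-0.084 -0.516  0.003] 0.44995864491903514
```

>>> send_rows(steps=[[[0.9,0.001,0,0,0],[0.9,0.001,0,0,0]]])

```text
t: 14.28
tcp_pos: [0.625, 0.0009, 0.2203]
tool_rot: [-0.481, 0.518, 0.482, 0.517]
force: [1.9, -0.3, -0.2]
finger_gap: 0.45
```

```bash
python3 avg.py; python3 look.py 5 220 160 95 190 80 110
```

```text
15.075 [ 0.582 -0.869 -0.4  ] sd [0.77 0.59 0.53] [0.6252 0.0009 0.2204] [-0.113  0.189  0.078] 0.45184721126785954
15.075 [0.6253 0.0009 0.2205] [-0.28 -1.25 -0.71] 0.452 jaw 85.89
```

View pics/look5.png

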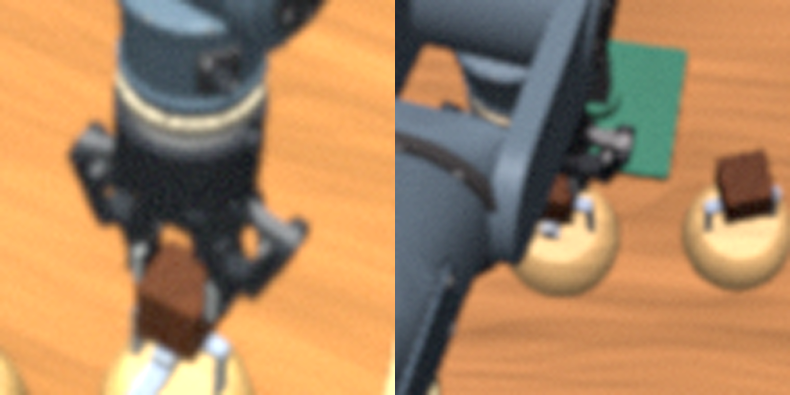

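>>> send_rows(steps=[[[0.9,0,0,-0.001,0],[0.9,0,0,-0.0025,0],[0.9,0,0,-0.004,0],[0.9,0,0,-0.005,0],[0.9,0,0,-0.005,0]]])

```text
t: 15.8
tcp_pos: [0.6255, 0.0009, 0.2155]
tool_rot: [-0.482, 0.518, 0.482, 0.517]
force: [-1.5, -0.7, 0.3]
finger_gap: 0.446
```

```bash
python3 avg.py; python3 avg.py
```

```text
16.6 [-1.464 -0.413  0.026] sd [0.54 0.51 0.38] [0.6256 0.001  0.2156] [0.04  0.417 0.008] 0.4537961364476708
17.4 [-1.052  0.444  0.076] sd [0.61 0.49 0.43] [0.6257 0.0009 0.2156] [ 0.135  0.339 -0.025] 0.45113817173491666
```

>>> send_rows(steps=[[[0.56,-0.0004,0,0,0],[0.54,-0.0004,0,0,0]]], grip_force=20)

```text
t: 17.65
tcp_pos: [0.6256, 0.0009, 0.2157]
tool_rot: [-0.482, 0.517, 0.482, 0.518]
force: [-0.3, 0.9, -0.3]
finger_gap: 0.462
```

```bash
python3 avg.py
```

```text
18.45 [0.025 0.788 0.038] sd [0.62 0.52 0.46] [0.6255 0.0009 0.2157] [ 0.168  0.039 -0.025] 0.46174442617212486
```

>>> send_rows(steps=[[[0.5,0,0,0,0],[0.45,0,0,0,0],[0.35,0,0,0,0],[0.2,0,0,0,0],[0.1,0,0,0,0],[0,0,0,0,0]]])

```text
t: 19.2
tcp_pos: [0.6253, 0.0008, 0.2156]
tool_rot: [-0.482, 0.518, 0.482, 0.518]
force: [0.5, -0.1, -0.6]
finger_gap: 1.0
```

```bash
python3 avg.py; python3 look.py 6 220 160 95 190 80 110
```

```text
20.0 [-0.064  0.118 -0.063] sd [0.5  0.44 0.51] [0.6253 0.0009 0.2156] [-0.01  -0.014  0.042] 1.0017809637491508
20.0 [0.6253 0.0008 0.2156] [ 0.08 -0.15  0.37] 1.002 jaw 85.88
```

View pics/look6.png

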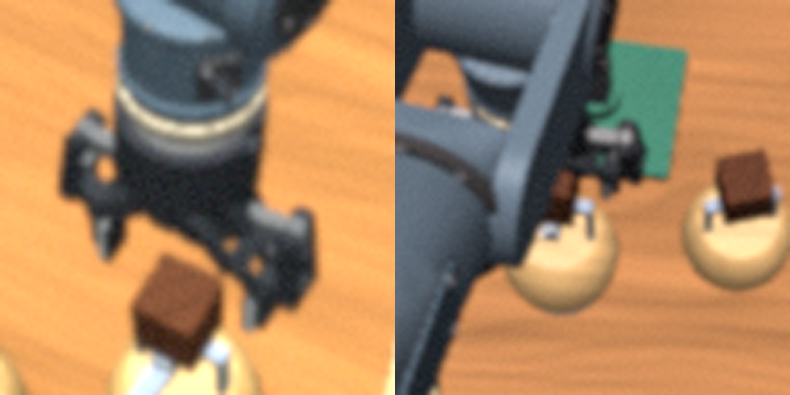

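>>> send_rows(steps=[[[0,0,0,0,0],[0,0,0,0,0],[0,0,0,0,0],[0,0,0,0,0],[0,0,0,0,0],[0,0,0,0,0],[0,0,0,0,0],[0,0,0,0,0]]])

```text
t: 21.1
tcp_pos: [0.6253, 0.0009, 0.2156]
tool_rot: [-0.482, 0.518, 0.482, 0.518]
force: [-0.4, 0.3, -0.5]
finger_gap: 0.998
```

```bash
cat > still.py <<'E'
from h import *
A=cv2.imread("pics/sc5.png")
# block mask centroid (dark red-brown) in window, over time
def cen(a):
    w=a[215:250,248:276].astype(int);m=(w[...,2]<95)&(w[...,2]>w[...,0]+10)
    y,x=np.nonzero(m);return x.mean().round(2),y.mean().round(2),m.sum()
print("before",cen(cv2.imread("pics/sc6.png")))
for i in range(14):
    a=cv2.cvtColor(manip.snapshot("scene"),cv2.COLOR_RGB2BGR);print(round(manip.sense()['t'],2),*cen(a))
cv2.imwrite("pics/sc7.png",a)
c=cv2.resize(a[180:280,220:320],None,fx=6,fy=6,interpolation=cv2.INTER_CUBIC);cv2.imwrite("pics/c9.png",c)
E
python3 still.py
```

```text
before (np.float64(15.09), np.float64(21.22), np.int64(222))
21.15 15.11 21.14 220
21.2 15.1 21.04 226
21.25 15.05 21.08 219
21.3 14.96 21.29 218
21.35 15.08 21.06 226
21.4 15.07 21.22 219
21.45 15.13 21.27 221
21.5 15.01 21.37 217
21.55 15.06 21.32 216
21.6 14.88 21.57 220
21.65 15.14 21.18 221
21.7 15.14 21.07 220
21.75 15.06 21.11 222
21.8 14.92 21.37 220
```

View pics/c9.png

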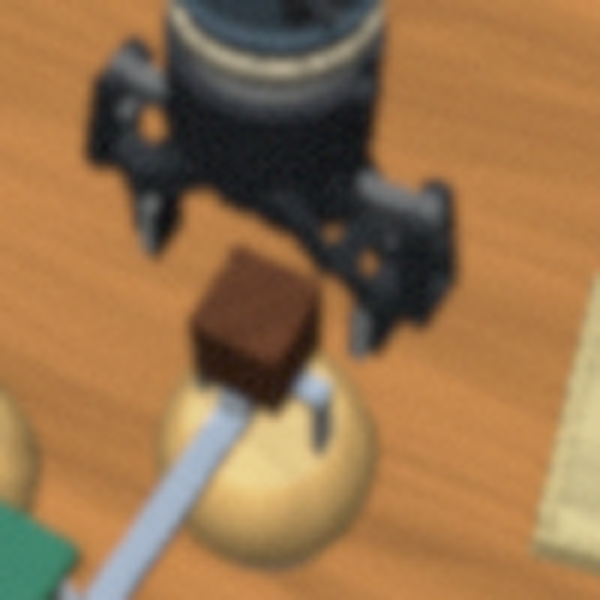

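>>> send_rows(steps=[[[0,0,0,0,0],[0,0,0,0,0],[0,0,0,0,0],[0,0,0,0,0],[0,0,0,0,0],[0,0,0,0,0],[0,0,0,0,0],[0,0,0,0,0]]])

```text
t: 22.8
tcp_pos: [0.6253, 0.0008, 0.2156]
tool_rot: [-0.482, 0.518, 0.482, 0.518]
force: [-0.5, -0.2, 0.9]
finger_gap: 0.999
```

>>> send_rows(steps=[[[0.2,0,0,0,0],[0.35,0,0,0,0],[0.44,0,0,0,0],[0.48,0,0,0,0],[0.51,0,0,0,0],[0.54,0,0,0,0],[0.58,0,0,0,0],[0.65,0,0,0,0]]], grip_force=20)

```text
t: 23.8
tcp_pos: [0.6254, 0.0008, 0.2157]
tool_rot: [-0.482, 0.518, 0.482, 0.518]
force: [0.6, -0.2, 1.0]
finger_gap: 0.462
```

>>> send_rows(steps=[[[0.9,0,0,0,0],[0.9,0,0,0,0],[0.9,0,0,0,0]]], grip_force=60)

```text
t: 24.18
tcp_pos: [0.6254, 0.0008, 0.2156]
tool_rot: [-0.482, 0.518, 0.482, 0.518]
force: [1.3, -0.9, 0.0]
finger_gap: 0.452
```

```bash
python3 avg.py; python3 look.py 8 220 180 95 190 80 110
```

```text
24.975 [ 0.706 -0.079  0.293] sd [0.47 0.4  0.42] [0.6254 0.0008 0.2156] [-0.02  -0.218 -0.009] 0.4480936205926108
24.975 [0.6254 0.0008 0.2156] [ 1.52 -0.54 -0.17] 0.448 jaw 85.89
```

View pics/look8.png

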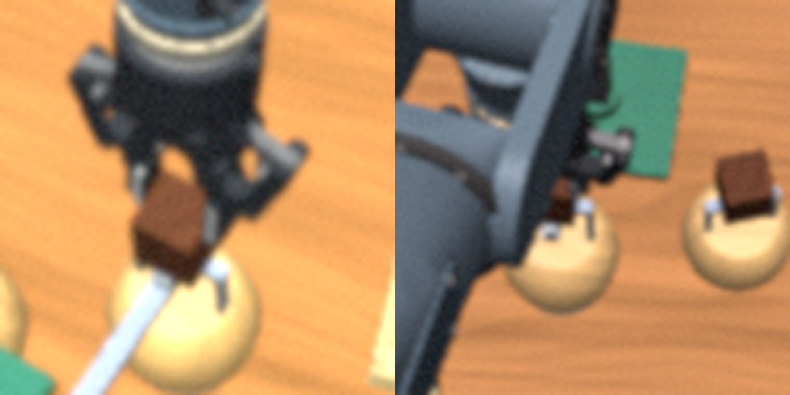

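>>> send_rows(steps=[[[0.9,0,0,0.001,0],[0.9,0,0,0.003,0],[0.9,0,0,0.0055,0],[0.9,0,0,0.008,0],[0.9,0,0,0.0105,0],[0.9,0,0,0.013,0],[0.9,0,0,0.0155,0],[0.9,0,0,0.018,0]]])

```text
t: 26.08
tcp_pos: [0.6253, 0.0008, 0.2337]
tool_rot: [-0.482, 0.518, 0.482, 0.518]
force: [1.3, -0.9, -2.5]
finger_gap: 0.448
```

>>> send_rows(steps=[[[0.9,0,0,0.0025,0],[0.9,0,0,0.005,0],[0.9,0,0,0.0075,0],[0.9,0,0,0.01,0],[0.9,0,0,0.0125,0],[0.9,0,0,0.015,0],[0.9,0,0,0.0175,0],[0.9,0,0,0.02,0]]])

```text
t: 27.08
tcp_pos: [0.6252, 0.0009, 0.2536]
tool_rot: [-0.482, 0.518, 0.482, 0.518]
force: [2.0, 0.7, -3.9]
finger_gap: 0.449
```

>>> send_rows(steps=[[[0.9,0,0,0.002,0],[0.9,0,0,0.004,0],[0.9,0,0,0.0055,0],[0.9,0,0,0.007,0],[0.9,0,0,0.0085,0],[0.9,0,0,0.01,0],[0.9,0,0,0.0115,0],[0.9,0,0,0.013,0]]])

```text
t: 28.08
tcp_pos: [0.625, 0.001, 0.2665]
tool_rot: [-0.481, 0.518, 0.482, 0.517]
force: [0.8, -0.2, -5.6]
finger_gap: 0.45
```

>>> send_rows(steps=[[[0.9,0,0,0.0015,0],[0.9,0,0,0.003,0],[0.9,0,0,0.005,0],[0.9,0,0,0.0075,0],[0.9,0,0,0.01,0],[0.9,0,0,0.0125,0],[0.9,0,0,0.015,0],[0.9,0,0,0.0165,0]]])

```text
t: 29.08
tcp_pos: [0.6253, 0.0008, 0.2833]
tool_rot: [-0.482, 0.518, 0.482, 0.518]
force: [-0.7, -0.6, -6.3]
finger_gap: 0.448
```

```bash
python3 look.py 9 230 160 75 190 80 110
```

```text
29.075 [0.6253 0.0008 0.2833] [-0.66 -0.59 -6.29] 0.448 jaw 85.89
```

View pics/look9.png

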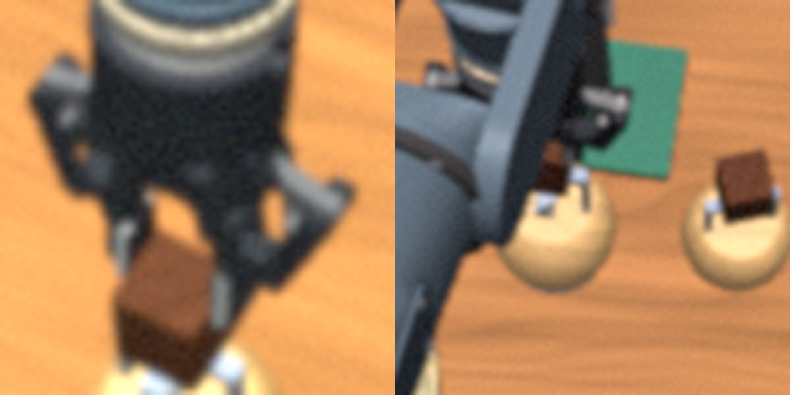

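>>> send_rows(steps=[[[0.9,0,0,0.003,0],[0.9,0,0,0.006,0],[0.9,0,0,0.0085,0],[0.9,0,0,0.0085,0],[0.9,-0.003,0,0.0085,0],[0.9,-0.008,0.001,0.0085,0],[0.9,-0.014,0.001,0.0085,0],[0.9,-0.02,0.001,0.0085,0]]])

```text
t: 30.18
tcp_pos: [0.6047, 0.0019, 0.2916]
tool_rot: [-0.482, 0.518, 0.482, 0.518]
force: [-0.2, -0.3, -6.3]
finger_gap: 0.453
```

>>> send_rows(steps=[[[0.9,-0.007,0.001,0,0],[0.9,-0.014,0.001,0,0],[0.9,-0.021,0.002,0,0],[0.9,-0.029,0.002,0,0],[0.9,-0.037,0.003,0,0],[0.9,-0.045,0.003,0,0],[0.9,-0.053,0.004,0,0],[0.9,-0.06,0.004,0,0]]])

```text
t: 31.18
tcp_pos: [0.5447, 0.0059, 0.2916]
tool_rot: [-0.482, 0.518, 0.482, 0.518]
force: [0.6, -0.4, -5.9]
finger_gap: 0.452
```

```bash
python3 look.py 10 190 140 110 190 80 110
```

```text
31.175 [0.5447 0.0059 0.2916] [ 0.56 -0.43 -5.92] 0.452 jaw 85.89
```

View pics/look10.png

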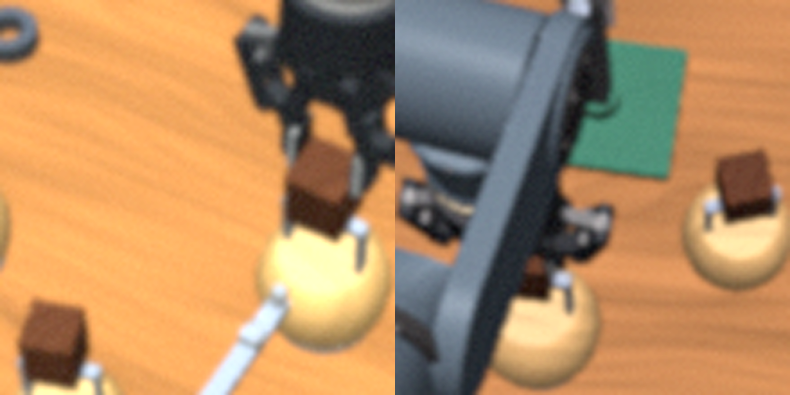

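>>> send_rows(steps=[[[0.9,-0.006,0.01,0,0],[0.9,-0.02,0.035,0,0],[0.9,-0.035,0.07,0,0],[0.9,-0.05,0.105,0,0],[0.9,-0.065,0.135,-0.01,0],[0.9,-0.077,0.158,-0.025,0],[0.9,-0.083,0.171,-0.045,0],[0.9,-0.084,0.174,-0.065,0]]])

```text
t: 32.28
tcp_pos: [0.4604, 0.1815, 0.2264]
tool_rot: [-0.482, 0.517, 0.482, 0.517]
force: [0.7, -0.1, -6.3]
finger_gap: 0.448
```

>>> send_rows(steps=[[[0.9,0,0,-0.015,0],[0.9,0,0,-0.027,0],[0.9,0,0,-0.037,0],[0.9,0,0,-0.044,0],[0.9,0,0,-0.047,0],[0.9,0,0,-0.048,0]]])

```text
t: 33.02
tcp_pos: [0.4615, 0.1798, 0.1787]
tool_rot: [-0.482, 0.518, 0.482, 0.518]
force: [-0.3, -1.1, -5.2]
finger_gap: 0.451
```

```bash
python3 look.py 11 290 180 110 130 140 110
```

```text
33.025 [0.4615 0.1798 0.1787] [-0.25 -1.09 -5.18] 0.451 jaw 85.87
```

View pics/look11.png

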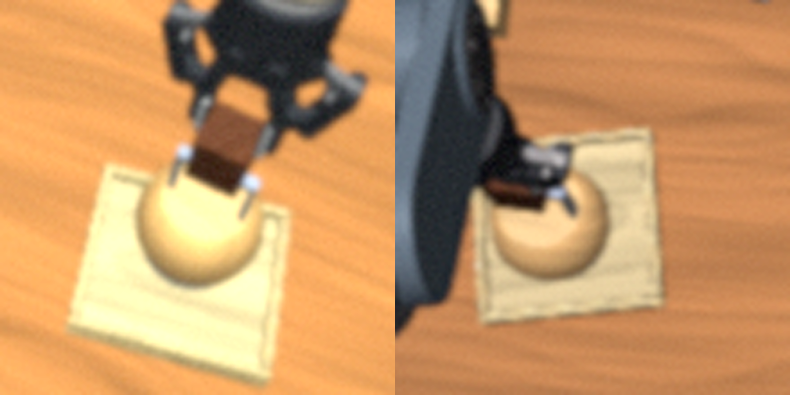

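>>> send_rows(steps=[[[0.9,0,0,-0.004,0],[0.9,0,0,-0.008,0],[0.9,0,0,-0.012,0],[0.9,0,0,-0.016,0],[0.9,0,0,-0.018,0],[0.9,0,0,-0.02,0],[0.9,0,0,-0.021,0],[0.9,0,0,-0.022,0]]])

```text
t: 34.12
tcp_pos: [0.4631, 0.18, 0.1608]
tool_rot: [-0.483, 0.516, 0.481, 0.519]
force: [-5.7, -2.2, 28.9]
finger_gap: 0.454
```

>>> send_rows(steps=[[[0.9,0,0,-0.0005,0],[0.9,0,0,-0.001,0],[0.9,0,0,-0.0015,0],[0.9,0,0,-0.002,0]]])

```text
t: 34.62
tcp_pos: [0.4638, 0.18, 0.1608]
tool_rot: [-0.484, 0.515, 0.48, 0.519]
force: [-8.1, -0.8, 38.1]
finger_gap: 0.449
```

>>> send_rows(steps=[[[0.9,0,0,0.002,0],[0.9,0,0,0.004,0],[0.9,0,0,0.005,0],[0.9,0,0,0.005,0]]])

```text
t: 35.12
tcp_pos: [0.462, 0.1799, 0.1609]
tool_rot: [-0.482, 0.517, 0.481, 0.518]
force: [-3.2, -0.2, 10.0]
finger_gap: 0.451
```

```bash
python3 avg.py; python3 look.py 12 290 180 110 130 140 110
```

```text
35.925 [-2.998 -0.772 10.603] sd [0.53 0.51 0.51] [0.4621 0.1799 0.1609] [-0.33   0.616  0.009] 0.44860061393723794
35.925 [0.4621 0.1799 0.1609] [-2.78 -0.14 10.33] 0.449 jaw 85.9
```

View pics/look12.png

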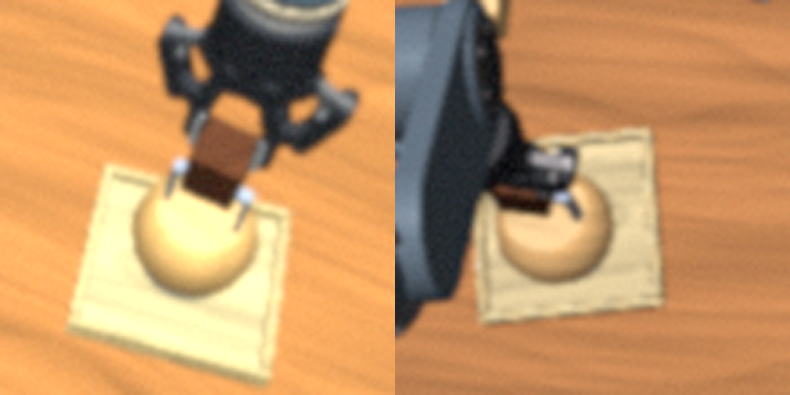

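>>> send_rows(steps=[[[0.9,0,0,0.001,0],[0.9,0,0,0.0018,0],[0.9,0,0,0.0018,0]]])

```text
t: 36.4
tcp_pos: [0.4613, 0.1799, 0.161]
tool_rot: [-0.482, 0.518, 0.482, 0.518]
force: [-1.5, 0.2, -0.5]
finger_gap: 0.449
```

```bash
python3 avg.py; python3 -c "
from h import *
print(plane('top',(174.6,204.6),.06))"
```

```text
37.2 [-0.179  0.052 -3.67 ] sd [0.51 0.4  1.76] [0.4612 0.1799 0.1611] [ 0.044 -0.054  0.038] 0.4484484490444039
[0.44467243 0.17742467 0.06      ]
```

>>> send_rows(steps=[[[0.9,0,0,-0.0003,0],[0.9,0,0,-0.0006,0],[0.9,0,0,-0.0008,0]]])

```text
t: 37.58
tcp_pos: [0.4614, 0.1798, 0.161]
tool_rot: [-0.482, 0.518, 0.482, 0.518]
force: [-1.2, -1.1, -0.8]
finger_gap: 0.444
```

```bash
python3 avg.py
```

```text
38.375 [-1.328 -0.518  2.779] sd [0.57 0.51 2.01] [0.4615 0.1799 0.161 ] [-0.208  0.349  0.002] 0.44865614941938825
```

>>> send_rows(steps=[[[0.56,0,0,0.0003,0],[0.54,0,0,0.0003,0],[0.5,0,0,0.0003,0],[0.4,0,0,0.0003,0],[0.25,0,0,0.0003,0],[0,0,0,0.0003,0],[0,0,0,0.0003,0],[0,0,0,0.0003,0]]], grip_force=20)

```text
t: 39.38
tcp_pos: [0.4613, 0.1799, 0.1609]
tool_rot: [-0.482, 0.518, 0.482, 0.518]
force: [-0.3, 0.2, 0.1]
finger_gap: 0.999
```

```bash
python3 look.py 13 290 180 110 130 140 110
```

```text
39.375 [0.4613 0.1799 0.1609] [-0.31  0.18  0.14] 0.999 jaw 85.89
```

View pics/look13.png

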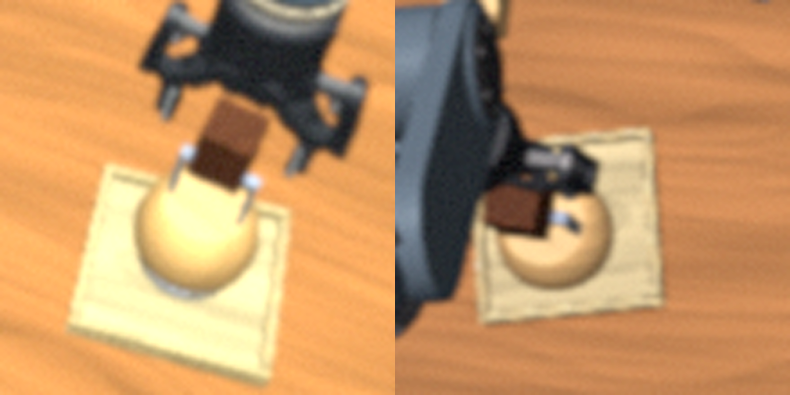

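>>> send_rows(steps=[[[0,0,0,0.002,0],[0,0,0,0.01,0],[0,0,0,0.025,0],[0,0,0,0.045,0],[0,0,0,0.07,0],[0,0,0,0.1,0],[0,0,0,0.12,0],[0,0,0,0.13,0]]])

```text
t: 40.48
tcp_pos: [0.4618, 0.1799, 0.2926]
tool_rot: [-0.482, 0.517, 0.481, 0.518]
force: [0.6, -0.2, 0.4]
finger_gap: 0.999
```

```bash
python3 look.py 14 290 180 110 130 140 110
```

```text
40.475 [0.4618 0.1799 0.2926] [ 0.58 -0.16  0.42] 0.999 jaw 85.89
```

View pics/look14.png

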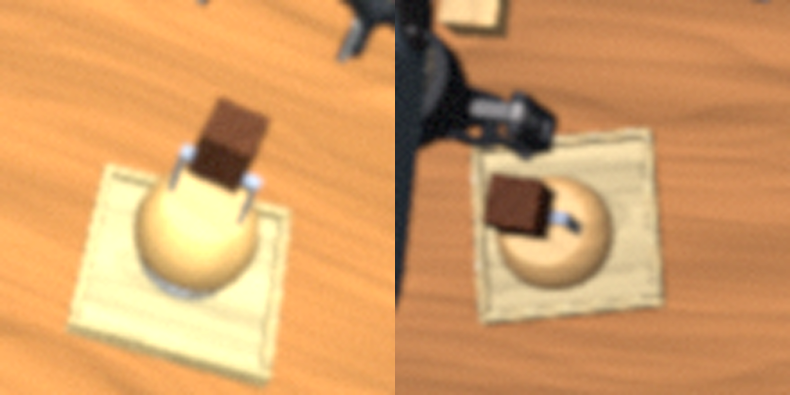

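>>> send_rows(steps=[[[0,0,0.03,0.02,0],[0,-0.01,0.07,0.04,0],[0,-0.02,0.12,0.05,0],[0,-0.04,0.17,0.05,0],[0,-0.06,0.22,0.05,0],[0,-0.08,0.27,0.05,0],[0,-0.09,0.31,0.05,0],[0,-0.09,0.33,0.05,0]]])

```text
t: 41.58
tcp_pos: [0.3695, 0.5116, 0.3391]
tool_rot: [-0.482, 0.518, 0.483, 0.516]
force: [0.7, -0.9, -0.1]
finger_gap: 1.0
```

```bash
python3 look.py 15 290 180 110 130 140 110; cp pics/sc15.png pics/full15.png
```

```text
41.575 [0.3695 0.5116 0.3391] [ 0.68 -0.88 -0.14] 1.0 jaw 86.05
```

View pics/look15.png

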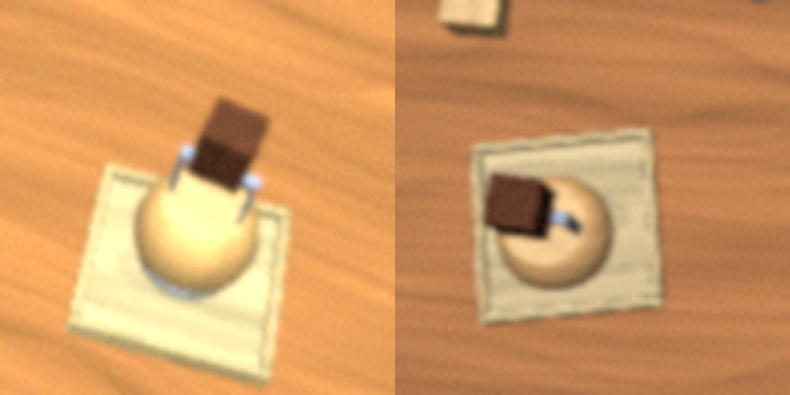

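View pics/full15.png

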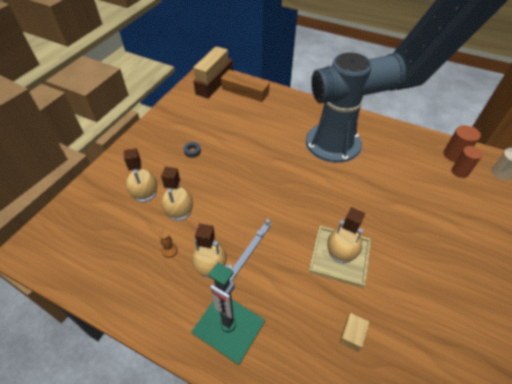

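```bash
python3 - <<'E'
from h import *
k=395/110
T=lambda x,y:(130+(x-395+.5)/k-.5,140+(y+.5)/k-.5)
S=lambda x,y:(290+(x+.5)/k-.5,180+(y+.5)/k-.5)
print("block top",tri(S(234,128),T(517,203)))
print("belly",tri(S(197,232),T(554,232)))
for n in("scene","top"):
    a=cv2.cvtColor(manip.snapshot(n),cv2.COLOR_RGB2BGR)
    b=cv2.imread(f"pics/{'scene' if n=='scene' else 'top'}0.png")
c=np.hstack([cv2.resize(cv2.imread("pics/sc15.png")[205:280,315:375],(390,487),interpolation=cv2.INTER_CUBIC),cv2.resize(cv2.imread("pics/tp15.png")[180:235,148:203],(390,487),interpolation=cv2.INTER_CUBIC)])
cv2.imwrite("pics/c10.png",c)
E
```

```text
block top (array([0.44491279, 0.17854578, 0.19401013]), np.float64(0.002830452963037714))
belly (array([0.44687339, 0.18170978, 0.05176241]), np.float64(0.00010403213159218738))
```

View pics/c10.png

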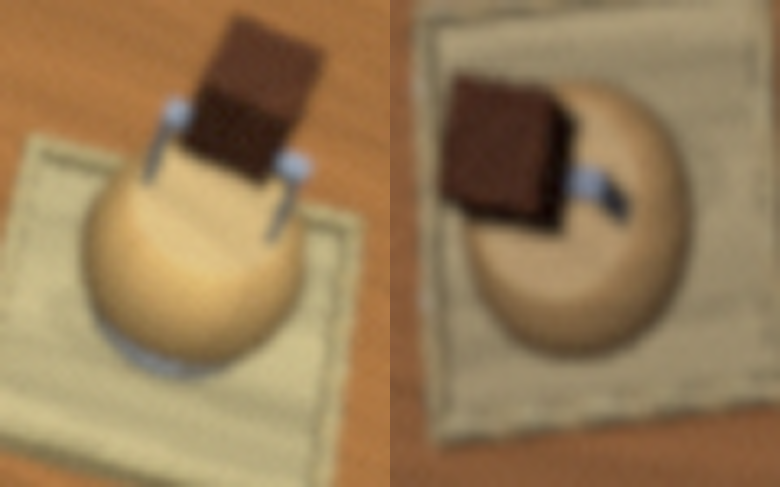

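```bash
python3 - <<'E'
from h import *
for a,b in(("scene0","sc15"),("top0","tp15")):
    d=cv2.absdiff(cv2.GaussianBlur(cv2.imread(f"pics/{a}.png"),(5,5),0),cv2.GaussianBlur(cv2.imread(f"pics/{b}.png"),(5,5),0)).max(2)
    n,_,st,_=cv2.connectedComponentsWithStats((d>22).astype(np.uint8));print(a,[x.tolist() for x in st[1:] if x[4]>6])
s=manip.sense();print(s['t'],abs(s['qd']).max())
print(manip.sign_off())
E
```

```text
scene0 [[364, 0, 71, 59, 1070], [363, 0, 145, 96, 2692], [310, 65, 22, 29, 221], [340, 74, 12, 13, 51], [322, 77, 9, 20, 113], [319, 101, 16, 7, 83], [212, 169, 26, 45, 853], [212, 201, 30, 24, 289], [327, 207, 39, 57, 1378]]
top0 [[287, 185, 25, 28, 494], [154, 188, 37, 33, 773], [0, 197, 11, 15, 130], [282, 196, 29, 23, 144], [165, 208, 15, 4, 35], [213, 331, 13, 6, 42], [211, 338, 16, 15, 153], [226, 338, 10, 11, 54], [245, 348, 8, 9, 30], [196, 351, 13, 8, 50], [240, 354, 19, 30, 272], [199, 356, 12, 7, 39], [239, 363, 8, 15, 58], [228, 370, 3, 3, 7], [198, 372, 3, 3, 7], [189, 377, 3, 3, 9], [174, 378, 7, 6, 27]]
41.775 0.01973220516450385
the job is handed in; nothing more can be done
None
```

I hung the nearest blank on the hook, weighed it, and set it upright in the tray. The job is handed in at about 41.8 s, but the set-down was harder than asked. The weight came out at roughly 5.2–6 N: lifted readings were mostly 5.3–6.3 N, and the spring balanced it with the hook drawn about 50 mm down.

- **Weighing:** I lowered it onto the hook at about 2 cm/s. I opened the gripper once the vertical force on the tool was near zero (0.04 N). It then hung free for about 4 s; the grip block's image position varied only about 0.25 px over the 0.65 s I sampled. I lifted it off at about the same speed and backed it out along the hook.
- **Side load:** As the hook went down, a sideways force of about 2.9 N built up from friction. I relieved it before letting go.
- **Set-down, not soft:** The foot touched about 13 mm above the bench while I was still lowering. The load peaked at about 38 N measured at the wrist, and I then backed off to roughly zero before opening. The blank was slightly tilted in the grip, probably from that press, and stood upright when the gripper opened.
- **Last checks:** The block's top is within about 4 mm of straight above the body, so it is upright. It stands about 15 mm off the tray's centre towards the robot, with its foot clear of the walls. Compared with the first pictures, only the blank's two places and the arm changed. The hook and the other things look unmoved, and the robot touches nothing.

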